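# Zero the disc mill and set it five clicks open

## Robot

A 6-joint arm with a two-finger parallel gripper is mounted at the origin on a cart in front of the work surface, level with it; the furniture and walls round the work are solid. World frame = base frame: x ahead of the robot, y to its left, z up, the work surface at z = 0. Lengths are in mm, angles in rad, forces in N, time in s.
With the tool pointing down it reaches from about 350 to 975 mm from the base axis. Payload 7.1 kg.
Tool frame: the origin (TCP) lies midway between the tips of the shut fingers; the grasp point (between the pads) lies 19 mm behind it (ctrl.grip_point_offset is the distance from the TCP to the grasp point, in mm); z points along the fingers, y is the line along which they close (so a half turn about z gives the same grasp; the last joint's range is limited). The gripper opens to 88 mm and grips with 3 to 60 N. Pads are 20 mm wide; open, the fingers measure 115 mm over their backs; the gripper's body (75 mm by 178 mm) begins 61 mm behind the grasp point.
Start: joints at [1.081, 0.423, 1.63, -0, 1.089, -0.019], TCP at [283.467, 557.002, 222.675] pointing down, gripper open.
Joint ranges: [-3, 3], [-0.9, 2.11], [0.09, 2.58], [-1.31, 4.45], [0.11, 2.69], [-2.54, 2.54]. Speed limits (rad/s): [2.39, 2.39, 3.01, 3.14, 3.14, 3.14].

## Interface

Orientations are given as a rotation vector (axis times angle).
In Python, from workcell import get_obs, optics, close_job, spotter, ctrl gives the robot as it stands. The module is installed in compiled form; this text tells all that it offers.
- The arm moves only by the tool move_arm, never from a script. Its argument "rows" is a list of rows, each a list of 5 numbers: the shift along the tool's x, y, z in cm, then the turn about the tool's z in degrees, then the opening in per cent of the stroke, from 0 (shut) to 100 (fully open). A call has 1 to 10 rows; each row shifts and turns the commanded pose from where the row before left it, along the tool's axes as they then stand; what a row does not reach is not made up. A row lasts 1/8 s, in which the tool goes at most 62.5 mm and 10.7 degrees, less where a joint would pass 70% of its speed; a pose out of reach is approached as far as the arm can. A call with a gripper value outside its range is refused whole. The fingers move at their own pace and stop on an object; the grip force is fixed at half the most. Time passes only in rows, so rows that do not move let the fingers close. It gives the time, the measured TCP pose, the force, the opening and the grip force at its end, in the units of the state.
- get_obs(): the state, without advancing time (a new reading comes with each control period).
- optics.get_image(name): name is "scene" or "side" or "wrist"; returns the picture (420x560x3 uint8, blue, green, red); there is no depth.
- optics.calibration(name): a dict with "camera_matrix" (3x3 intrinsics, pixels), "distortion" ([k1, k2, p1, p2, k3] as OpenCV has them; the pictures are not rectified), "xyz" and "orientation" of the camera in the world. Camera axes: x right, y down, z forward; pixel columns grow to the right and rows downward; lengths in mm; the calibration is good to about 2 mm. A picture is of the moment at which its call begins: read the wrist's pose just before it. calibration takes no time and is no camera call; for the wrist camera it gives the pose at the moment of the call.
- close_job(): hands the job in; it is judged then, once.
Trained networks look in the newest picture that a camera, given by its name, has taken for a name from the list of things; names that differ only in an ending like _2 or _b are one class to them, and where a whole thing is asked for, a point or a joint stands for the part that bears it (a point fixed in the world has none). Each returns a list of dicts, best first, with "conf" (0 to 1); they miss things now and then, are a little off and sometimes report something else, mostly with a low value. They report only what shows in the picture. A call takes as long as a camera call. They do not tell look-alikes from the thing itself.
- spotter.find_in(camera, label): "point" ([column, row] in pixels, amid what is visible of it).
- spotter.regions_of(camera, label): "region" (420x560 bool, what is visible of it) and "point" ([column, row] in pixels, amid what is visible of it).
The state is a dict: "t": time; "qpos": joint angles; "qvel": joint speeds; "joint_torque": joint torques, N m; "ee_pos": TCP position; "orientation": TCP orientation; "ft_force": force on the tool from outside, world axes, zero at the start; "moment": the same for the moment, N m; "width": finger opening in mm; "grasp_force": force on a finger pad.
Only numpy, scipy, OpenCV 4.12 (cv2) and the standard library are available. Lean on these libraries where they do the work, as an engineer would, in place of code of your own. Each camera call takes 0.05 s, during which the arm holds its last target. There are 200 camera calls.

## Task

The disc mill has just been put together again after cleaning. Turn the adjusting ring on top clockwise until you feel the grinding discs just touch, without forcing them together, back the ring off exactly five clicks from there, and then swing the lock lever over to its stop to hold the setting. Leave everything else on the bench as it stands.

Things in the scene. Friction and masses are not known exactly. Their poses are not given: they have to be found in the camera images.
- mill: Bench disc mill, fixed to the worktop: dark base plate 144 x 112 mm, white motor column, round white head of diameter 116 mm whose flat top (deck) lies 103 mm above the worktop. Origin on the worktop under the axis of the head and ring; the spout and catch pot point to its -x, the lock lever stands on its +y side.
- ring_axis (a point): Point on the adjusting ring's vertical axis, fixed to the mill, 124.5 mm above the worktop, at the middle height of the ring's grip.
- ring: Grey adjusting ring; origin on its axis at the deck, z up, turns with it. Aluminium skirt of diameter 66 mm up to 8.5 mm above the deck; above it, 9 to 34 mm above the deck, a grip of eight upright lobes (diameter 10 mm, centres on a circle of radius 25 mm, one every 45 degrees, the first on its +x): 60 mm over facing lobes, 56 mm between flat fingers laid over facing hollows.
- ring_index (a point): The ring's index line (short black line on the skirt, at the ring's -x), 33 mm from the axis, turns with it. Clockwise from above closes the discs, anticlockwise opens. The ring clicks every 15 degrees and rests in the clicks; turning over one takes about 0.25 N m. At the start it stands 6 to 8 clicks open, in all it can open 11.
- upper_disc_face (a point): Centre of the upper disc's grinding face, hidden in the head. The ring's thread lifts it 0.1 mm a click; its height over lower_disc_face is the gap.
- lower_disc_face (a point): Centre of the lower disc's face, hidden in the head. The ring angle at which the discs touch differs every time and can only be felt: the ring is then in a click (click zero), and turned on, its torque does not fall again as past a click but jumps to about 0.4 N m and climbs on by about 4 N m per rad. At about 1 N m the discs jam and are damaged.
- lock_lever (a joint): Angle of the lock lever, rad: 0 open (as it is found, up to 0.2), 1.05 fully over against its stop. It grows as the lever swings clockwise seen from above. It stays where it is left; moving it needs about 2 N at the knob, more at the end where its cam presses on the ring's skirt.
- lever_pivot (a point): Pivot of the lock lever (vertical axis), on the deck, 45 mm to the mill's +y from the ring axis.
- lever_knob (a point): The lever's knob: upright black pin of diameter 13 mm, 54 mm from the pivot, from 3 to 33 mm above the deck; this point is on its axis, 23 mm above the deck. The lever's arm is 10 mm wide and lies 2 to 7 mm above the deck.
- catch_pot: Small white plastic pot, diameter 55 mm, 42 mm high, standing on the mill's base under the spout; loose, to be left alone. Origin at the middle of its underside.
- hopper_funnel: White plastic funnel standing on its rim, 77 x 88 mm, 88 mm high; loose, to be left alone. Origin at its foot.
- sample_jar: White jar with a red lid, diameter 68 mm, 62 mm high; loose, to be left alone. Origin at its foot.
- stock_jar: Tall white jar with a black lid, diameter 66 mm, 105 mm high; loose, to be left alone. Origin at its foot.
- amber_bottle: Amber bottle, diameter 46 mm, 105 mm high; loose, to be left alone. Origin at its foot.
- white_pot: Small white plastic pot, diameter 55 mm, 46 mm high; loose, to be left alone. Origin at its foot.
- brown_bottle: Small amber bottle with a white cap, diameter 36 mm, 88 mm high; loose, to be left alone. Origin at its foot.
- blue_can: Blue canister, diameter 63 mm, 105 mm high; loose, to be left alone. Origin at its foot.
Things that resemble listed ones, but are neither listed nor needed, are in the scene too. There is more than one size of the mill; the job needs the larger.

How it is judged:
By the outcome, as a careful person would: the job done as asked, in the order asked, and still so for the second after the job is handed in, with the robot touching nothing.
It also fails if it takes over 69 s, if anything falls off the work surface, if the arm or the gripper's body presses on something with over 40 N, if the wrist force passes 120 N, or if a joint passes its speed limit or range.

## Working session

There is one attempt and no reset: what is moved stays moved. The work goes in short steps, Python scripts to look and compute and a tool call to move; the robot and the scene stay as the last step left them, time stands still between calls to the robot, and variables do not carry over. Pictures are saved under pics/ and viewed, at most 10 in all, crops included, and the job is handed in when it is done.

Besides the shell and the picture viewer there is one more tool, called after "Emit:" as name(argument=value, ...), one argument or row to a line, values as JSON. move_arm: Moves the arm, as the interface text tells. Its arguments: {"type":"object","properties":{"rows":{"type":"array","items":{"type":"array","items":{"type":"number"}}}},"required":["rows"]}

```bash
mkdir -p pics; cat > h.py <<'E'
import numpy as np,cv2
from scipy.spatial.transform import Rotation as R
from workcell import get_obs,optics,close_job,spotter,ctrl
def ray(name,px,cal=None):
    c=cal or optics.calibration(name)
    K=np.array(c["camera_matrix"],float);D=np.array(c["distortion"],float)
    u=cv2.undistortPoints(np.array([[px]],float),K,D)[0,0]
    o=np.array(c["orientation"],float)
    Rm=R.from_rotvec(o).as_matrix() if o.shape==(3,) else o
    return np.array(c["xyz"],float),Rm@np.array([u[0],u[1],1.])
def atz(name,px,z,cal=None):
    o,d=ray(name,px,cal);return o+d*(z-o[2])/d[2]
def proj(name,P,cal=None):
    c=cal or optics.calibration(name)
    o=np.array(c["orientation"],float);Rm=R.from_rotvec(o).as_matrix() if o.shape==(3,) else o
    rv=R.from_matrix(Rm.T).as_rotvec();t=-Rm.T@np.array(c["xyz"],float)
    return cv2.projectPoints(np.array(P,float).reshape(-1,1,3),rv,t,np.array(c["camera_matrix"],float),np.array(c["distortion"],float))[0][:,0]
E
python3 - <<'E'
from h import *
for n in("scene","side","wrist"):
    im=optics.get_image(n);cv2.imwrite(f"pics/{n}0.png",im)
    c=optics.calibration(n);print(n,np.round(c["xyz"],1),np.round(c["orientation"],3))
    for l,z in(("mill",100),("ring",137),("lock_lever",110),("ring_index",107),("lever_knob",126)):
        for d in spotter.find_in(n,l)[:3]:print(l,round(d["conf"],2),np.round(d["point"]),np.round(atz(n,d["point"],z)))
E
```

```text
scene [-202.3 -942.   974.8] [-2.102  0.709 -0.368]
mill 0.88 [213. 194.] [412. 237. 100.]
mill 0.83 [255. 219.] [445.  49. 100.]
ring 0.74 [211. 184.] [409. 239. 137.]
ring 0.73 [255. 202.] [464.  77. 137.]
ring 0.22 [301. 238.] [ 468. -136.  137.]
lock_lever 0.39 [228. 198.] [431. 178. 110.]
ring_index 0.58 [251. 202.] [478. 120. 107.]
ring_index 0.43 [213. 182.] [445. 288. 107.]
lever_knob 0.51 [224. 198.] [410. 166. 126.]
side [ -33.8 1428.4  985.6] [-0.474  2.511 -1.457]
mill 0.83 [259. 297.] [417. 437. 100.]
mill 0.64 [272. 254.] [463. 217. 100.]
ring 0.41 [268. 227.] [518. 119. 137.]
ring_index 0.24 [309. 240.] [375. 100. 107.]
wrist [218.7 591.  384.9] [2.477 1.518 0.205]
mill 0.6 [190. 362.] [402. 389. 100.]
ring 0.43 [175. 382.] [392. 390. 137.]
lock_lever 0.67 [196. 369.] [406. 398. 110.]
ring_index 0.6 [173. 381.] [411. 365. 107.]
lever_knob 0.55 [194. 369.] [394. 407. 126.]
```

```bash
python3 -c "
import cv2,numpy as np
a=[cv2.imread(f'pics/{n}0.png') for n in('scene','side')]
cv2.imwrite('pics/a.png',cv2.resize(np.vstack(a),None,fx=.71,fy=.71))"
```

```text
(no output)
```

View pics/scene0.png

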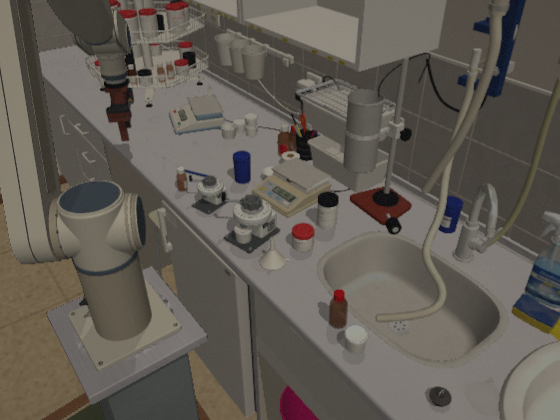

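View pics/side0.png

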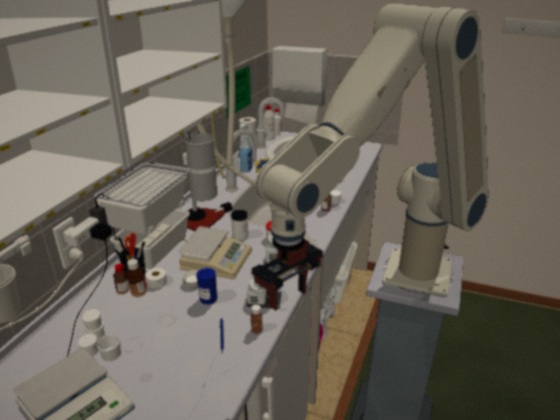

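The scene shows two mills: one at (213,190) and one at (255,220), the latter looking larger with its catch pot at (243,234). The robot arm hides them in the side view. I'll confirm with an enlarged crop.

```bash
python3 - <<'E'
from h import *
im=cv2.imread("pics/scene0.png");cv2.imwrite("pics/crop1.png",cv2.resize(im[150:280,160:340],None,fx=4.4,fy=4.4,interpolation=cv2.INTER_CUBIC))
for n,p in(("A deck",(253,212)),("A deck L/R",(234,213)),("",(275,213))):print(n,np.round(atz("scene",p,103)))
for p in((252,205),):print(np.round(atz("scene",p,137)))
for p in((226,236),(250,248),(278,232)):print(np.round(atz("scene",p,5)))
for p in((193,203),(210,211),(228,200)):print("B",np.round(atz("scene",p,5)))
o=get_obs();print(np.round(o["orientation"],3),o["ee_pos"],o["ft_force"],o["moment"],o["width"])
c=optics.calibration("wrist");Rt=R.from_rotvec(o["orientation"]).as_matrix()
print(np.round(Rt,3),"cam in tool",Rt.T@(np.array(c["xyz"])-o["ee_pos"]),"axis in tool",Rt.T@R.from_rotvec(c["orientation"]).as_matrix()[:,2], c["camera_matrix"])
E
```

```text
A deck [457.  79. 103.]
A deck L/R [409. 109. 103.]
 [507.  36. 103.]
[449.  70. 137.]
[392. 139.   5.]
[419.  46.   5.]
[533.  58.   5.]
B [399. 360.   5.]
B [421. 285.   5.]
B [503. 304.   5.]
[0.733 3.055 0.   ] [283.4794982  557.02185322 222.69269242] [ 0.41928147 -0.36353761 -0.68275819] [-0.02644297  0.02479002  0.0137792 ] 87.76392183958194
[[-0.891  0.454  0.   ]
 [ 0.454  0.891  0.   ]
 [-0.     0.    -1.   ]] cam in tool [  73.13463644    0.91135121 -162.24766388] axis in tool [-2.65428319e-01 -4.27982712e-04  9.64130502e-01] [[308.68022746   0.         276.0061499 ]
 [  0.         308.68022746 208.99214984]
 [  0.           0.           1.        ]]
```

View pics/crop1.png

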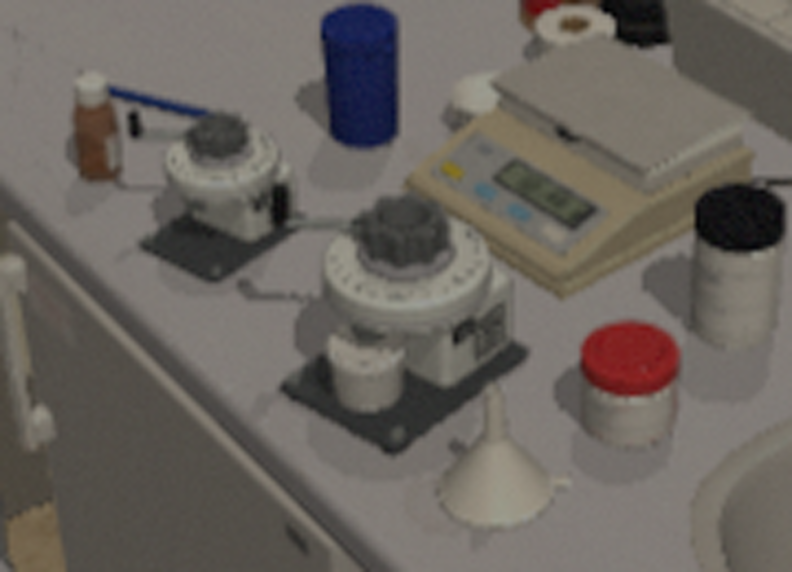

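The crop shows that the mill at scene (255,219), with the round head, lobed ring, catch pot and knob at (224,196), is clearly the larger one. The mill at (213,190) is the smaller look-alike. I'm moving the wrist camera over the larger mill.

Emit:
move_arm(
  rows=[
    [-3.7,-3.5,-0.3,0,100],
    [-3.7,-3.5,-0.3,0,100],
    [-3.7,-3.5,-0.3,0,100],
    [-3.7,-3.5,-0.3,0,100],
    [-3.7,-3.5,-0.3,0,100],
    [-3.7,-3.5,-0.3,0,100],
    [-3.7,-3.5,-0.3,0,100],
    [-3.7,-3.5,-0.3,0,100],
    [-3.7,-3.5,-0.3,0,100],
    [-3.7,-3.5,-0.3,0,100],
  ],
)

```text
t: 2.15
ee_pos: [454.9, 75.6, 253.1]
orientation: [0.733, 3.054, 0.001]
ft_force: [0.3, -0.1, -0.5]
width: 87.8
grasp_force: 0.0
```

```bash
python3 - <<'E'
from h import *
o=get_obs();print(np.round(o["ee_pos"],1),np.round(o["orientation"],3),np.round(o["qpos"],3),o["t"],o["moment"])
cal=optics.calibration("wrist");im=optics.get_image("wrist");cv2.imwrite("pics/w1.png",im)
np.save("w1.npy",{k:np.array(v) for k,v in cal.items()},allow_pickle=True)
for l,z in(("ring",124),("ring_index",107),("lever_knob",126)):
    for d in spotter.find_in("wrist",l)[:2]:print(l,round(d["conf"],2),np.round(d["point"]),np.round(atz("wrist",d["point"],z,cal),1))
E
```

```text
[454.9  75.6 253.1] [7.330e-01 3.054e+00 1.000e-03] [ 0.139  0.139  1.95   0.     1.052 -0.961] 2.15 [ 0.04880191 -0.01011222  0.04725846]
ring 0.65 [500.  75.] [441.9 303.5 124. ]
ring 0.62 [300. 196.] [460.6 100.4 124. ]
ring_index 0.74 [499.  73.] [443.2 314.6 107. ]
ring_index 0.64 [301. 197.] [465.9 100.  107. ]
lever_knob 0.9 [537.  21.] [415.  342.5 126. ]
lever_knob 0.57 [346. 143.] [434.7 159.4 126. ]
```

View pics/w1.png

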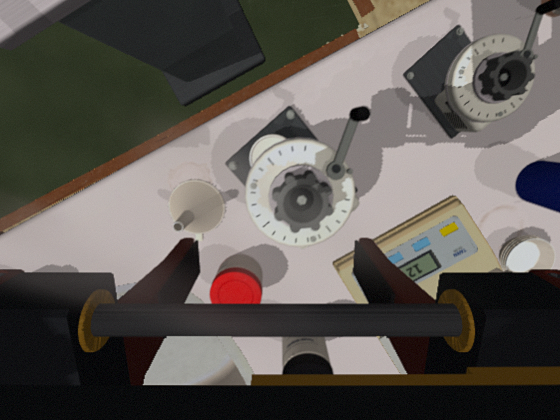

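The wrist view shows the large mill's ring at (302,199), lever knob at (360,113), lever pivot at (337,168), and the pot towards (265,148). Next I'm rectifying the view for the precise centre and lobe phase.

```bash
cat >> h.py <<'E'
def rect(im,cal,z,c,half,s):
    # top view: col = world -y... simple: col->x, row->-y ; s px per mm
    n=int(2*half*s);g=(np.arange(n)+.5)/s-half
    X,Y=np.meshgrid(c[0]+g,c[1]-g);P=np.stack([X,Y,np.full_like(X,z)],-1).reshape(-1,3)
    uv=proj("wrist",P,cal).astype(np.float32).reshape(n,n,2)
    return cv2.remap(im,uv[...,0],uv[...,1],cv2.INTER_CUBIC)
def fitdeck(im,cal,c):
    g=cv2.GaussianBlur(cv2.cvtColor(rect(im,cal,103,c,80,4),cv2.COLOR_BGR2GRAY),(9,9),2)
    h=cv2.HoughCircles(g,cv2.HOUGH_GRADIENT,2,20,param1=80,param2=30,minRadius=220,maxRadius=245)
    return [(c[0]+a/4-80,c[1]+80-b/4,r/4) for a,b,r in h[0][:3]] if h is not None else None
def lobes(im,cal,c):
    # 8-fold phase of brightness just at lobe/hollow radius at z=137
    r=cv2.cvtColor(rect(im,cal,137,c,45,8),cv2.COLOR_BGR2GRAY).astype(float)
    th=np.radians(np.arange(0,360,.5));out=[]
    for rad in(26.5,27.5,28.5,29.5):
        v=cv2.remap(r.astype(np.float32),((45+rad*np.cos(th))*8).astype(np.float32)[None],((45-rad*np.sin(th))*8).astype(np.float32)[None],1)[0]
        f=np.sum(v*np.exp(-8j*th));out.append((rad,round(np.degrees(np.angle(-f)/-1)/8*-1%45,1),round(abs(f)/len(th),1)))
    return out
E
python3 - <<'E'
from h import *
cal=np.load("w1.npy",allow_pickle=True).item();im=cv2.imread("pics/w1.png")
D=fitdeck(im,cal,(460,98));print(D)
c=D[0][:2] if D else (460,98)
print(lobes(im,cal,c))
print("knob",atz("wrist",(360,113),136,cal),"pivot",atz("wrist",(337,169),112,cal))
a=rect(im,cal,103,c,80,3.7);b=rect(im,cal,137,c,80,3.7)
for q,rr in((a,(58,33)),(b,(30,))):
    for x in rr:cv2.circle(q,(296,296),int(x*3.7),(0,0,255),1)
cv2.imwrite("pics/rect1.png",cv2.resize(np.hstack([a,b]),None,fx=.67,fy=.67))
E
```

```text
[(np.float32(469.25), np.float32(100.25), np.float32(60.95)), (np.float32(461.75), np.float32(100.75), np.float32(56.35)), (np.float32(465.25), np.float32(96.25), np.float32(58.75))]
[(26.5, np.float64(12.6), np.float64(2.6)), (27.5, np.float64(17.4), np.float64(4.1)), (28.5, np.float64(17.8), np.float64(5.9)), (29.5, np.float64(16.8), np.float64(6.1))]
knob [415.01673506 178.56602283 136.        ] pivot [455.56844979 143.72549202 112.        ]
```

View pics/rect1.png

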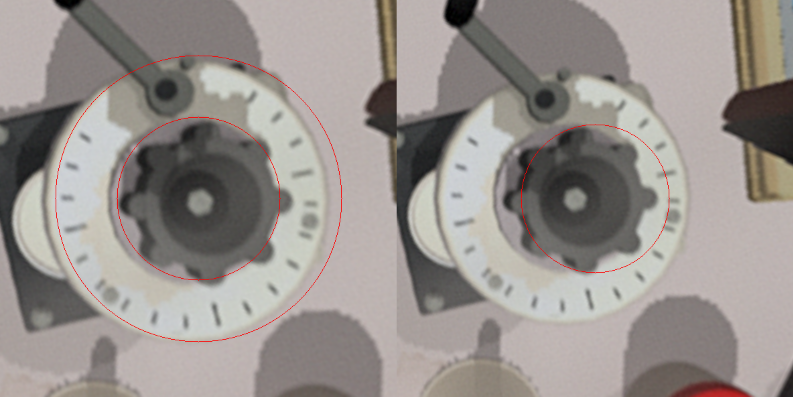

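```bash
sed -i 's#np.degrees(np.angle(-f)/-1)/8\*-1%45#-np.degrees(np.angle(-f))/8%45#' h.py; cat >> h.py <<'E'
def best(im,cal,c0):
    B=max(((sum(k[2] for k in lobes(im,cal,(c0[0]+a,c0[1]+b))),c0[0]+a,c0[1]+b) for a in np.arange(-4,4.1,1) for b in np.arange(-4,4.1,1)))
    return B,lobes(im,cal,B[1:])
E
python3 - <<'E'
from h import *
cal=np.load("w1.npy",allow_pickle=True).item();im=cv2.imread("pics/w1.png")
print(best(im,cal,(463.7,99.7)));print(lobes(im,cal,(463.7,99.7)))
E
```

```text
((np.float64(73.30000000000001), np.float64(462.7), np.float64(99.7)), [(26.5, np.float64(1.9), np.float64(15.8)), (27.5, np.float64(2.2), np.float64(21.3)), (28.5, np.float64(2.0), np.float64(20.8)), (29.5, np.float64(2.2), np.float64(15.4))])
[(26.5, np.float64(1.9), np.float64(14.6)), (27.5, np.float64(2.0), np.float64(19.5)), (28.5, np.float64(1.8), np.float64(20.8)), (29.5, np.float64(2.1), np.float64(15.9))]
```

Emit:
move_arm(
  rows=[
    [0.4,2.5,2.0,0,100],
    [0,0,2.0,-6.5,100],
    [0,0,1.3,0,100],
    [0,0,0,0,100],
  ],
)

```text
t: 2.85
ee_pos: [461.2, 101.9, 198.9]
orientation: [-0.559, -3.089, 0.001]
ft_force: [-0.3, 0.7, 0.2]
width: 87.7
grasp_force: 0.0
```

```bash
python3 - <<'E'
from h import *
o=get_obs();print(np.round(o["ee_pos"],1),np.round(o["orientation"],3),np.round(o["qpos"],3),o["moment"])
Rt=R.from_rotvec(o["orientation"]).as_matrix();print(np.degrees(np.arctan2(Rt[1,1],Rt[0,1])))
cal=optics.calibration("wrist");im=optics.get_image("wrist");cv2.imwrite("pics/w2.png",im)
print(best(im,cal,(463,99.7)));
D=[fitdeck(im,cal,c) for c in((463,99.7),)];print(D)
print(proj("wrist",[[463,99.7,137],[463,99.7,103]],cal))
E
```

```text
[461.2 101.9 198.9] [-5.590e-01 -3.089e+00  1.000e-03] [ 0.192  0.233  1.977  0.     0.933 -1.02 ] [-0.03499082 -0.01785721 -0.00985341]
69.4716092666864
((np.float64(75.0), np.float64(463.0), np.float64(101.7)), [(26.5, np.float64(0.3), np.float64(16.3)), (27.5, np.float64(0.9), np.float64(20.4)), (28.5, np.float64(1.0), np.float64(21.0)), (29.5, np.float64(1.9), np.float64(17.3))])
[[(np.float32(464.25), np.float32(100.45), np.float32(56.55)), (np.float32(460.25), np.float32(97.45), np.float32(57.1)), (np.float32(463.25), np.float32(105.45), np.float32(55.85))]]
[[272.97950375 226.48391489]
 [273.40429503 214.06583261]]
```

View pics/w2.png

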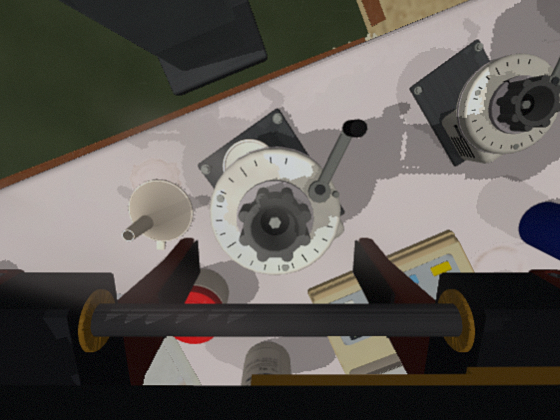

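The ring shows at (275,222), centred between the finger tips (about 193 and 362), and the lever at (318,188)-(353,130) is clear of them. Descending to grip.

Emit:
move_arm(
  rows=[
    [-0.2,0,2.0,0,100],
    [0,0,2.0,0,100],
    [0,0,2.0,0,100],
    [0,0,1.5,0,100],
    [0,0,0.7,0,100],
    [0,0,0,0,100],
    [0,0,0,0,100],
  ],
)

```text
t: 3.78
ee_pos: [464.6, 100.7, 118.2]
orientation: [0.558, 3.091, 0.001]
ft_force: [-0.3, -0.2, -0.6]
width: 87.7
grasp_force: 0.0
```

Emit:
move_arm(
  rows=[
    [0,0,0,0,70],
    [0,0,0,0,65],
    [0,0,0,0,50],
    [0,0,0,0,50],
    [0,0,0,0,50],
    [0,0,0,0,50],
  ],
)

```text
t: 4.53
ee_pos: [463.6, 99.8, 117.8]
orientation: [-0.557, -3.091, 0.002]
ft_force: [-1.2, -5.3, 3.4]
width: 55.3
grasp_force: 29.8
```

```bash
cat > s.py <<'E'
from h import *
for _ in range(1):
    o=get_obs();Rt=R.from_rotvec(o["orientation"]).as_matrix()
    print(round(o["t"],2),np.round(o["ee_pos"],1),"yaw",round(np.degrees(np.arctan2(Rt[1,1],Rt[0,1])),2),"F",np.round(o["ft_force"],1),"M",np.round(o["moment"],3),"tau6",round(o["joint_torque"][5],3),"w",round(o["width"],1),round(o["grasp_force"],1))
E
python3 s.py
```

```text
4.53 [463.6  99.8 117.8] yaw 69.56 F [-1.2 -5.3  3.4] M [-0.912  0.315  0.009] tau6 0.054 w 55.3 29.8
```

Emit:
move_arm(
  rows=[
    [0,-0.1,0,0,50],
    [0,0,0,5,50],
    [0,0,0,3,50],
  ],
)

```text
t: 4.9
ee_pos: [463.7, 99.8, 117.8]
orientation: [-0.774, -3.045, -0.0]
ft_force: [-1.2, 2.0, 2.4]
width: 55.6
grasp_force: 30.0
```

```bash
python3 s.py
```

```text
4.9 [463.7  99.8 117.8] yaw 61.46 F [-1.2  2.   2.4] M [0.099 0.263 0.465] tau6 0.092 w 55.6 30.0
```

Emit:
move_arm(
  rows=[
    [0,0,0,4,50],
    [0,0,0,3,50],
    [0,0,0,0,50],
    [0,0,0,0,50],
  ],
)

```text
t: 5.4
ee_pos: [463.9, 100.1, 117.8]
orientation: [0.956, 2.993, 0.001]
ft_force: [-0.8, 3.5, 1.7]
width: 55.6
grasp_force: 30.0
```

```bash
python3 s.py
```

```text
5.4 [463.9 100.1 117.8] yaw 54.57 F [-0.8  3.5  1.7] M [ 0.625  0.164 -0.003] tau6 -0.014 w 55.6 30.0
```

Emit:
move_arm(
  rows=[
    [0,0,0,3,50],
    [0,0,0,0,50],
    [0,0,0,0,50],
  ],
)

```text
t: 5.78
ee_pos: [464.0, 100.2, 117.8]
orientation: [1.034, 2.966, 0.002]
ft_force: [-0.1, 5.1, 2.0]
width: 55.5
grasp_force: 30.2
```

```bash
python3 s.py
```

```text
5.78 [464.  100.2 117.8] yaw 51.56 F [-0.1  5.1  2. ] M [ 0.877  0.098 -0.358] tau6 -0.373 w 55.5 30.2
```

Emit:
move_arm(
  rows=[
    [0,0,0,3,50],
    [0,0,0,0,50],
    [0,0,0,0,50],
  ],
)

```text
t: 6.15
ee_pos: [464.0, 100.1, 117.8]
orientation: [1.11, 2.939, 0.001]
ft_force: [-0.3, 5.9, 1.4]
width: 55.2
grasp_force: 30.0
```

```bash
python3 s.py
```

```text
6.15 [464.  100.1 117.8] yaw 48.62 F [-0.3  5.9  1.4] M [ 0.886  0.15  -0.037] tau6 0.016 w 55.2 30.0
```

Emit:
move_arm(
  rows=[
    [0,0,0,3,50],
    [0,0,0,0,50],
    [0,0,0,0,50],
  ],
)

```text
t: 6.52
ee_pos: [464.0, 100.2, 117.8]
orientation: [1.186, 2.909, 0.001]
ft_force: [-0.0, 6.0, 1.4]
width: 55.4
grasp_force: 30.0
```

```bash
python3 s.py
```

```text
6.53 [464.  100.2 117.8] yaw 45.62 F [-0.   6.   1.4] M [1.026 0.113 0.003] tau6 0.013 w 55.4 30.0
```

Emit:
move_arm(
  rows=[
    [0,0,0,3,50],
    [0,0,0,0,50],
    [0,0,0,0,50],
  ],
)

```text
t: 6.9
ee_pos: [464.1, 100.3, 117.8]
orientation: [1.262, 2.877, 0.002]
ft_force: [-0.2, 6.5, 1.0]
width: 55.1
grasp_force: 30.0
```

```bash
python3 s.py
```

```text
6.9 [464.1 100.3 117.8] yaw 42.63 F [-0.2  6.5  1. ] M [1.009 0.106 0.163] tau6 0.156 w 55.1 30.0
```

Emit:
move_arm(
  rows=[
    [0,0,0,3,50],
    [0,0,0,0,50],
    [0,0,0,0,50],
  ],
)

```text
t: 7.28
ee_pos: [464.1, 100.3, 117.8]
orientation: [1.337, 2.843, 0.002]
ft_force: [1.3, 7.4, 1.3]
width: 55.5
grasp_force: 30.1
```

```bash
python3 s.py
```

```text
7.28 [464.1 100.3 117.8] yaw 39.62 F [1.3 7.4 1.3] M [1.112 0.092 0.038] tau6 0.076 w 55.5 30.1
```

Emit:
move_arm(
  rows=[
    [0.05,0.05,0,2,50],
    [0,0,0,0,50],
    [0,0,0,0,50],
  ],
)

```text
t: 7.65
ee_pos: [464.3, 100.5, 117.8]
orientation: [1.389, 2.817, 0.001]
ft_force: [1.6, 3.4, 0.1]
width: 55.3
grasp_force: 30.1
```

```bash
python3 s.py
```

```text
7.65 [464.3 100.5 117.8] yaw 37.53 F [1.6 3.4 0.1] M [ 0.544 -0.244 -0.306] tau6 -0.329 w 55.3 30.1
```

Emit:
move_arm(
  rows=[
    [0,0,0,2,50],
    [0,0,0,0,50],
    [0,0,0,0,50],
  ],
)

```text
t: 8.02
ee_pos: [464.3, 100.5, 117.8]
orientation: [1.438, 2.792, 0.001]
ft_force: [3.7, 3.9, -0.4]
width: 55.0
grasp_force: 30.1
```

```bash
python3 s.py
```

```text
8.03 [464.3 100.5 117.8] yaw 35.51 F [ 3.7  3.9 -0.4] M [ 0.575 -0.59  -0.327] tau6 -0.337 w 55.0 30.1
```

Emit:
move_arm(
  rows=[
    [0,0,0,2,50],
    [0,0,0,0,50],
    [0,0,0,0,50],
  ],
)

```text
t: 8.4
ee_pos: [464.3, 100.5, 117.8]
orientation: [1.486, 2.767, 0.001]
ft_force: [4.0, 3.2, -0.4]
width: 55.3
grasp_force: 30.0
```

```bash
python3 s.py
```

```text
8.4 [464.3 100.5 117.8] yaw 33.51 F [ 4.   3.2 -0.4] M [ 0.597 -0.519  0.064] tau6 0.07 w 55.3 30.0
```

Emit:
move_arm(
  rows=[
    [0,0,0,2,50],
    [0,0,0,0,50],
    [0,0,0,0,50],
  ],
)

```text
t: 8.78
ee_pos: [464.3, 100.5, 117.8]
orientation: [1.534, 2.74, 0.001]
ft_force: [4.0, 4.2, -0.3]
width: 55.1
grasp_force: 30.0
```

```bash
python3 s.py
```

```text
8.78 [464.3 100.5 117.8] yaw 31.51 F [ 4.   4.2 -0.3] M [ 0.656 -0.566  0.1  ] tau6 0.068 w 55.1 30.0
```

Emit:
move_arm(
  rows=[
    [0,0,0,2,50],
    [0,0,0,0,50],
    [0,0,0,0,50],
  ],
)

```text
t: 9.15
ee_pos: [464.4, 100.5, 117.8]
orientation: [1.582, 2.713, 0.001]
ft_force: [2.9, 5.0, -0.5]
width: 55.2
grasp_force: 30.0
```

```bash
python3 s.py
```

```text
9.15 [464.4 100.5 117.8] yaw 29.5 F [ 2.9  5.  -0.5] M [ 0.691 -0.629  0.033] tau6 0.024 w 55.2 30.0
```

Emit:
move_arm(
  rows=[
    [0,0,0,2,50],
    [0,0,0,0,50],
    [0,0,0,0,50],
  ],
)

```text
t: 9.52
ee_pos: [464.4, 100.5, 117.8]
orientation: [1.629, 2.685, 0.001]
ft_force: [3.5, 3.7, -0.6]
width: 55.5
grasp_force: 30.0
```

```bash
python3 s.py
```

```text
9.53 [464.4 100.5 117.8] yaw 27.51 F [ 3.5  3.7 -0.6] M [ 0.686 -0.603  0.145] tau6 0.121 w 55.5 30.0
```

Emit:
move_arm(
  rows=[
    [0,0,0,2,50],
    [0,0,0,0,50],
    [0,0,0,0,50],
  ],
)

```text
t: 9.9
ee_pos: [464.5, 100.6, 117.8]
orientation: [1.676, 2.656, 0.001]
ft_force: [4.6, 4.7, -0.9]
width: 55.5
grasp_force: 30.0
```

```bash
python3 s.py
```

```text
9.9 [464.5 100.6 117.8] yaw 25.48 F [ 4.6  4.7 -0.9] M [ 0.663 -0.709 -0.122] tau6 -0.119 w 55.5 30.0
```

Emit:
move_arm(
  rows=[
    [0,0,0,2,50],
    [0,0,0,0,50],
    [0,0,0,0,50],
  ],
)

```text
t: 10.28
ee_pos: [464.6, 100.6, 117.8]
orientation: [1.723, 2.626, 0.002]
ft_force: [4.5, 5.2, -1.2]
width: 55.5
grasp_force: 30.1
```

```bash
python3 s.py
```

```text
10.28 [464.6 100.6 117.8] yaw 23.46 F [ 4.5  5.2 -1.2] M [ 0.635 -0.717 -0.252] tau6 -0.267 w 55.5 30.1
```

Emit:
move_arm(
  rows=[
    [0.03,0.07,0,3,50],
    [0,0,0,3,50],
    [0,0,0,3,50],
    [0,0,0,3,50],
    [0,0,0,3,50],
    [0,0,0,3,50],
    [0,0,0,3,50],
    [0,0,0,3,50],
    [0,0,0,0,50],
    [0,0,0,0,50],
  ],
)

```text
t: 11.52
ee_pos: [465.2, 100.8, 117.8]
orientation: [2.229, 2.211, 0.001]
ft_force: [5.4, 1.7, -1.4]
width: 54.9
grasp_force: 30.0
```

```bash
python3 s.py
```

```text
11.53 [465.2 100.8 117.8] yaw -0.47 F [ 5.4  1.7 -1.4] M [ 0.285 -0.695  0.131] tau6 0.189 w 54.9 30.0
```

Emit:
move_arm(
  rows=[
    [0,0,0,2,50],
    [0,0,0,0,50],
  ],
)

```text
t: 11.78
ee_pos: [465.3, 100.8, 117.8]
orientation: [2.268, 2.171, 0.002]
ft_force: [6.9, 0.8, -1.6]
width: 55.7
grasp_force: 30.1
```

```bash
python3 s.py
```

```text
11.78 [465.3 100.8 117.8] yaw -2.51 F [ 6.9  0.8 -1.6] M [ 0.178 -0.832 -0.081] tau6 -0.018 w 55.7 30.1
```

Emit:
move_arm(
  rows=[
    [0,0,0,2,50],
    [0,0,0,0,50],
  ],
)

```text
t: 12.02
ee_pos: [465.3, 100.8, 117.8]
orientation: [2.306, 2.131, 0.002]
ft_force: [5.0, 1.1, -1.2]
width: 55.4
grasp_force: 30.0
```

```bash
python3 s.py
```

```text
12.03 [465.3 100.8 117.8] yaw -4.52 F [ 5.   1.1 -1.2] M [ 0.2   -0.787  0.012] tau6 0.135 w 55.4 30.0
```

Emit:
move_arm(
  rows=[
    [0,0,0,2,50],
    [0,0,0,0,50],
  ],
)

```text
t: 12.28
ee_pos: [465.5, 100.8, 117.8]
orientation: [2.343, 2.09, 0.002]
ft_force: [6.2, 1.0, -2.1]
width: 55.3
grasp_force: 30.2
```

```bash
python3 s.py
```

```text
12.28 [465.5 100.8 117.8] yaw -6.54 F [ 6.2  1.  -2.1] M [ 0.081 -0.952 -0.368] tau6 -0.254 w 55.3 30.2
```

Emit:
move_arm(
  rows=[
    [0,0,0,2,50],
    [0,0,0,0,50],
  ],
)

```text
t: 12.52
ee_pos: [465.5, 100.8, 117.8]
orientation: [2.379, 2.049, 0.002]
ft_force: [6.1, 1.2, -2.5]
width: 55.5
grasp_force: 30.1
```

```bash
python3 s.py
```

```text
12.53 [465.5 100.8 117.8] yaw -8.52 F [ 6.1  1.2 -2.5] M [ 0.194 -0.885 -0.166] tau6 -0.074 w 55.5 30.1
```

Emit:
move_arm(
  rows=[
    [0,0,0,2,50],
    [0,0,0,0,50],
  ],
)

```text
t: 12.78
ee_pos: [465.5, 100.8, 117.8]
orientation: [2.414, 2.007, 0.002]
ft_force: [6.1, 0.4, -2.9]
width: 55.6
grasp_force: 30.1
```

```bash
python3 s.py
```

```text
12.78 [465.5 100.8 117.8] yaw -10.52 F [ 6.1  0.4 -2.9] M [ 0.121 -0.891 -0.131] tau6 0.034 w 55.6 30.1
```

Emit:
move_arm(
  rows=[
    [0,0,0,2,50],
    [0,0,0,0,50],
  ],
)

```text
t: 13.02
ee_pos: [465.5, 100.8, 117.8]
orientation: [2.448, 1.966, 0.002]
ft_force: [6.4, 0.6, -2.6]
width: 54.8
grasp_force: 30.0
```

```bash
python3 s.py
```

```text
13.03 [465.5 100.8 117.8] yaw -12.48 F [ 6.4  0.6 -2.6] M [ 0.173 -0.828  0.076] tau6 0.197 w 54.8 30.0
```

Emit:
move_arm(
  rows=[
    [0,0,0,2,50],
    [0,0,0,0,50],
  ],
)

```text
t: 13.28
ee_pos: [465.6, 100.7, 117.8]
orientation: [2.482, 1.922, 0.003]
ft_force: [7.1, 0.6, -2.6]
width: 55.0
grasp_force: 30.1
```

```bash
python3 s.py
```

```text
13.28 [465.6 100.7 117.8] yaw -14.49 F [ 7.1  0.6 -2.6] M [ 0.056 -0.952 -0.033] tau6 0.104 w 55.0 30.1
```

Emit:
move_arm(
  rows=[
    [0,0,0,2,50],
    [0,0,0,0,50],
  ],
)

```text
t: 13.52
ee_pos: [465.7, 100.7, 117.8]
orientation: [2.516, 1.879, 0.003]
ft_force: [6.5, 0.1, -4.0]
width: 54.9
grasp_force: 30.1
```

```bash
python3 s.py
```

```text
13.53 [465.7 100.7 117.8] yaw -16.5 F [ 6.5  0.1 -4. ] M [ 0.11 -0.95 -0.04] tau6 0.16 w 54.9 30.1
```

Emit:
move_arm(
  rows=[
    [0,0,0,2,50],
    [0,0,0,0,50],
  ],
)

```text
t: 13.78
ee_pos: [465.8, 100.7, 117.8]
orientation: [2.548, 1.834, 0.003]
ft_force: [8.1, 0.9, -4.0]
width: 55.5
grasp_force: 30.1
```

```bash
python3 s.py
```

```text
13.78 [465.8 100.7 117.8] yaw -18.52 F [ 8.1  0.9 -4. ] M [ 0.012 -1.081 -0.262] tau6 -0.094 w 55.5 30.1
```

Emit:
move_arm(
  rows=[
    [0,0,0,2,50],
    [0,0,0,0,50],
  ],
)

```text
t: 14.02
ee_pos: [465.8, 100.6, 117.8]
orientation: [2.58, 1.789, 0.003]
ft_force: [7.9, -0.3, -4.5]
width: 55.5
grasp_force: 30.2
```

```bash
python3 s.py
```

```text
14.03 [465.8 100.6 117.8] yaw -20.54 F [ 7.9 -0.3 -4.5] M [-0.068 -1.136 -0.371] tau6 -0.227 w 55.5 30.2
```

Emit:
move_arm(
  rows=[
    [0.02,0.06,0,2,50],
    [0,0,0,0,50],
  ],
)

```text
t: 14.28
ee_pos: [465.9, 100.6, 117.8]
orientation: [2.612, 1.744, 0.002]
ft_force: [5.8, -0.4, -2.6]
width: 55.3
grasp_force: 30.2
```

```bash
python3 s.py
```

```text
14.28 [465.9 100.6 117.8] yaw -22.55 F [ 5.8 -0.4 -2.6] M [-0.1   -0.86  -0.379] tau6 -0.286 w 55.3 30.2
```

Emit:
move_arm(
  rows=[
    [0,0,0,2,50],
    [0,0,0,0,50],
  ],
)

```text
t: 14.52
ee_pos: [466.0, 100.6, 117.8]
orientation: [2.641, 1.698, 0.002]
ft_force: [6.0, 0.6, -1.9]
width: 55.3
grasp_force: 30.1
```

```bash
python3 s.py
```

```text
14.53 [466.  100.6 117.8] yaw -24.53 F [ 6.   0.6 -1.9] M [ 0.028 -0.828 -0.159] tau6 -0.055 w 55.3 30.1
```

Emit:
move_arm(
  rows=[
    [0,0,0,2,50],
    [0,0,0,0,50],
  ],
)

```text
t: 14.78
ee_pos: [465.9, 100.6, 117.8]
orientation: [2.67, 1.653, 0.002]
ft_force: [5.5, 0.1, -1.4]
width: 55.5
grasp_force: 30.0
```

```bash
python3 s.py
```

```text
14.78 [465.9 100.6 117.8] yaw -26.46 F [ 5.5  0.1 -1.4] M [ 0.078 -0.77   0.235] tau6 0.342 w 55.5 30.0
```

Emit:
move_arm(
  rows=[
    [0,0,0,1,50],
    [0,0,0,0,50],
  ],
)

```text
t: 15.02
ee_pos: [465.9, 100.6, 117.8]
orientation: [2.683, 1.631, 0.002]
ft_force: [5.2, 1.3, -2.1]
width: 55.4
grasp_force: 30.1
```

```bash
python3 s.py
```

```text
15.03 [465.9 100.6 117.8] yaw -27.41 F [ 5.2  1.3 -2.1] M [ 0.124 -0.674  0.522] tau6 0.562 w 55.4 30.1
```

Emit:
move_arm(
  rows=[
    [0,0,0,0,50],
    [0,0,0,0,50],
  ],
)

```text
t: 15.28
ee_pos: [465.9, 100.6, 117.8]
orientation: [2.683, 1.631, 0.002]
ft_force: [7.1, 1.5, -2.6]
width: 55.5
grasp_force: 30.1
```

```bash
python3 s.py
```

```text
15.28 [465.9 100.6 117.8] yaw -27.4 F [ 7.1  1.5 -2.6] M [ 0.127 -0.738  0.494] tau6 0.499 w 55.5 30.1
```

Torque holds at 0.5 N·m and is not falling, so this is the touch. One picture while holding, to measure the ring phase.

```bash
python3 - <<'E'
from h import *
cal=optics.calibration("wrist");im=optics.get_image("wrist");cv2.imwrite("pics/w3.png",im)
print(proj("wrist",[[465,100.7,137]],cal))
b=rect(im,cal,137,(464.5,100.7),45,8)
cv2.imwrite("pics/rect3.png",cv2.resize(b,(590,590)));print(best(im,cal,(464.5,100.7)))
E
```

```text
[[276.05175221 273.65288805]]
((np.float64(52.3), np.float64(463.5), np.float64(98.7)), [(26.5, np.float64(17.4), np.float64(11.6)), (27.5, np.float64(17.7), np.float64(12.5)), (28.5, np.float64(17.4), np.float64(14.2)), (29.5, np.float64(18.3), np.float64(14.0))])
```

View pics/rect3.png

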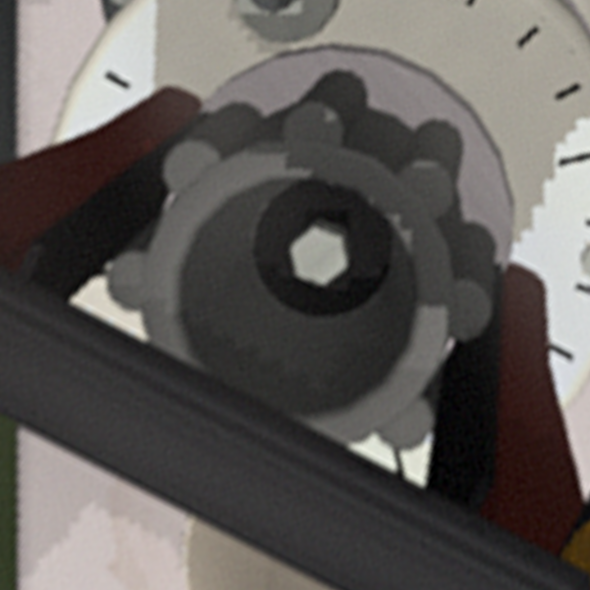

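In the rectified view the ring centre is at (300,295) and the lobes are at about -5° (mod 45), exactly aligned with the tool at -27.4°. There is no slip in the grip. The touch torque starts at about -25.5°, so the target is 75° back, at a tool yaw of about +49.5°.

Emit:
move_arm(
  rows=[
    [0,0,0,-7,50],
    [0,0,0,-8,50],
    [0,0,0,-8,50],
    [0,0,0,-8,50],
    [0,0,0,-8,50],
    [0,0,0,-8,50],
    [0,0,0,-8,50],
    [0,0,0,-8,50],
    [0,0,0,-8,50],
    [0,0,0,-6,50],
  ],
)

```text
t: 16.58
ee_pos: [464.0, 100.3, 117.7]
orientation: [-1.081, -2.948, 0.003]
ft_force: [-0.6, -0.0, 3.8]
width: 55.2
grasp_force: 30.3
```

Emit:
move_arm(
  rows=[
    [0,0,0,0,50],
    [0,0,0,0,50],
  ],
)

```text
t: 16.82
ee_pos: [464.0, 100.3, 117.7]
orientation: [-1.087, -2.946, 0.003]
ft_force: [-0.4, -0.3, 6.5]
width: 55.5
grasp_force: 30.1
```

```bash
python3 s.py
```

```text
16.82 [464.  100.3 117.7] yaw 49.49 F [-0.4 -0.3  6.5] M [-0.022  0.109 -0.08 ] tau6 -0.067 w 55.5 30.1
```

Emit:
move_arm(
  rows=[
    [0,0,0,0,100],
    [0,0,0,0,100],
    [0,0,0,0,100],
    [0,0,-1.5,0,100],
    [0,0,-2.5,0,100],
    [0,0,-2.5,0,100],
    [0,0,-2,0,100],
    [0,0,0,0,100],
  ],
)

```text
t: 17.82
ee_pos: [466.1, 101.2, 204.8]
orientation: [1.085, 2.944, 0.003]
ft_force: [-0.5, -0.2, 0.4]
width: 87.8
grasp_force: 0.0
```

```bash
python3 - <<'E'
from h import *
o=get_obs();print(np.round(o["ee_pos"],1),np.round(o["qpos"],3))
cal=optics.calibration("wrist");im=optics.get_image("wrist");cv2.imwrite("pics/w4.png",im)
np.save("w4.npy",{k:np.array(v) for k,v in cal.items()},allow_pickle=True)
print(best(im,cal,(463.7,100.5)))
b=rect(im,cal,137,(445,130),75,4);
cv2.imwrite("pics/rect4.png",b)
E
```

```text
[466.1 101.2 204.8] [ 0.189  0.229  1.967 -0.     0.942 -0.676]
((np.float64(76.0), np.float64(462.7), np.float64(101.5)), [(26.5, np.float64(27.4), np.float64(16.8)), (27.5, np.float64(26.8), np.float64(21.9)), (28.5, np.float64(26.8), np.float64(20.9)), (29.5, np.float64(26.0), np.float64(16.4))])
```

View pics/rect4.png

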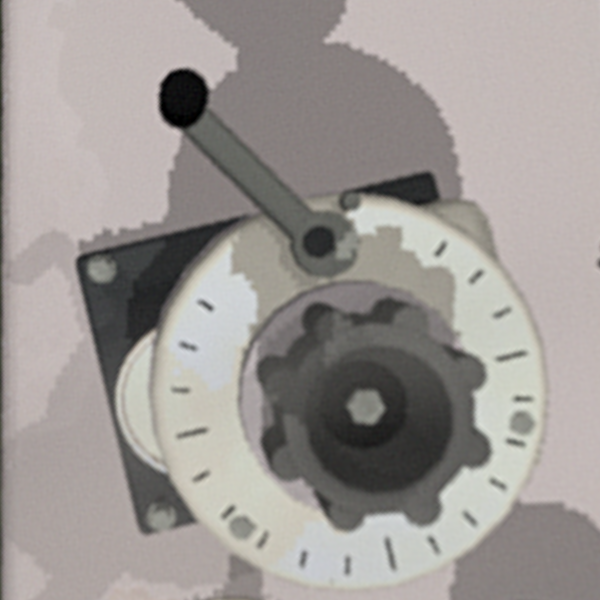

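The ring stayed where it was released (phase 27°, five clicks back), and the knob at (185,98) in the rectified view is at about (416,180) mm. Next I straddle the knob loosely and swing it.

Emit:
move_arm(
  rows=[
    [3,0.9,0,0,30],
    [3,0.9,0,0,30],
    [2.9,0.9,0,0,30],
    [0,0,2,0,30],
    [0,0,0,0,30],
  ],
)

```text
t: 18.5
ee_pos: [413.2, 178.9, 181.1]
orientation: [-1.084, -2.945, 0.004]
ft_force: [0.4, 0.8, 0.8]
width: 41.3
grasp_force: 0.0
```

```bash
python3 - <<'E'
from h import *
o=get_obs();print(np.round(o["ee_pos"],1),o["width"])
cal=optics.calibration("wrist");im=optics.get_image("wrist");cv2.imwrite("pics/w5.png",im)
for l in("lever_knob","lock_lever"):
  for d in spotter.regions_of("wrist",l)[:2]:
    ys,xs=np.nonzero(d["region"]);print(l,round(d["conf"],2),np.round(d["point"]),xs.min(),xs.max(),ys.min(),ys.max(),np.round(atz("wrist",d["point"],130,cal)))
print(proj("wrist",[[415.6,179.5,136],[455.5,144.5,112]],cal))
E
```

```text
[413.2 178.9 181.1] 41.292035496410534
lever_knob 0.68 [279. 254.] 267 290 212 293 [430. 168. 130.]
lever_knob 0.6 [475.  64.] 464 501 24 103 [412. 348. 130.]
lock_lever 0.64 [277. 252.] 267 290 212 294 [428. 168. 130.]
lock_lever 0.62 [475.  61.] 465 500 25 103 [410. 348. 130.]
[[278.18214689 233.09007546]
 [277.09010548 283.48796918]]
```

View pics/w5.png

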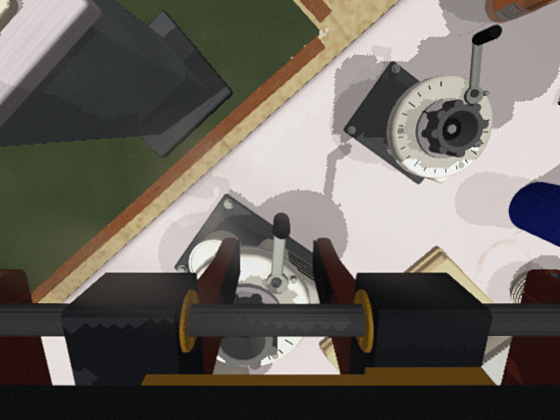

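The knob at about (281,228) lies midway between the fingertips (230 and 325). Lowering, with a small correction.

Emit:
move_arm(
  rows=[
    [-0.1,0.2,1.6,0,30],
    [0,0,2,0,30],
    [0,0,2,0,30],
    [0,0,1,0,30],
    [0,0,0,0,30],
  ],
)

```text
t: 19.27
ee_pos: [416.8, 179.9, 116.5]
orientation: [-1.087, -2.947, 0.001]
ft_force: [-0.5, 0.0, -0.1]
width: 26.4
grasp_force: 0.0
```

Emit:
move_arm(
  rows=[
    [0,0.5,0,0,30],
    [-0.03,0.56,0,6,30],
    [-0.03,0.56,0,6,30],
    [-0.03,0.56,0,6,30],
    [0,0,0,0,30],
  ],
)

```text
t: 19.9
ee_pos: [433.7, 195.3, 117.4]
orientation: [1.533, 2.741, 0.002]
ft_force: [-0.1, 0.5, -0.1]
width: 26.5
grasp_force: 0.0
```

```bash
python3 s.py
```

```text
19.9 [433.7 195.3 117.4] yaw 31.59 F [-0.1  0.5 -0.1] M [ 0.     0.058 -0.041] tau6 0.614 w 26.5 0.0
```

Emit:
move_arm(
  rows=[
    [-0.03,0.56,0,6,30],
    [-0.03,0.56,0,6,30],
    [-0.03,0.56,0,6,30],
    [-0.03,0.56,0,6,30],
  ],
)

```text
t: 20.4
ee_pos: [453.7, 202.1, 117.0]
orientation: [-2.072, -2.362, 0.001]
ft_force: [-0.6, -1.7, 0.5]
width: 26.4
grasp_force: 0.6
```

```bash
python3 s.py
```

```text
20.4 [453.7 202.1 117. ] yaw 7.49 F [-0.6 -1.7  0.5] M [-0.284  0.226 -0.026] tau6 -1.074 w 26.4 0.6
```

Emit:
move_arm(
  rows=[
    [-0.03,0.56,0,6,30],
    [-0.03,0.56,0,6,30],
    [0,0,0,0,30],
  ],
)

```text
t: 20.78
ee_pos: [465.4, 202.6, 117.0]
orientation: [2.304, 2.136, 0.001]
ft_force: [0.3, 0.3, 0.2]
width: 26.2
grasp_force: 0.0
```

```bash
python3 s.py
```

```text
20.77 [465.4 202.6 117. ] yaw -4.33 F [0.3 0.3 0.2] M [-0.057  0.071  0.007] tau6 0.559 w 26.2 0.0
```

Emit:
move_arm(
  rows=[
    [-0.02,0.3,0,3,30],
    [-0.02,0.3,0,3,30],
    [0,0,0,0,30],
  ],
)

```text
t: 21.15
ee_pos: [470.4, 201.4, 116.8]
orientation: [-2.412, -2.013, 0.001]
ft_force: [-1.6, -0.1, 1.2]
width: 26.3
grasp_force: 1.0
```

```bash
python3 s.py
```

```text
21.15 [470.4 201.4 116.8] yaw -10.3 F [-1.6 -0.1  1.2] M [-0.175  0.472 -0.053] tau6 0.255 w 26.3 1.0
```

Emit:
move_arm(
  rows=[
    [-0.02,0.2,0,2,30],
    [0,0,0,0,30],
  ],
)

```text
t: 21.4
ee_pos: [470.7, 200.8, 116.5]
orientation: [-2.447, -1.967, 0.006]
ft_force: [-8.6, 2.1, 5.9]
width: 26.2
grasp_force: 4.1
```

```bash
python3 s.py
```

```text
21.4 [470.7 200.8 116.5] yaw -12.42 F [-8.6  2.1  5.9] M [ 0.241  1.552 -0.048] tau6 0.085 w 26.2 4.1
```

Emit:
move_arm(
  rows=[
    [-0.02,0.2,0,2,30],
    [0,0,0,0,30],
  ],
)

```text
t: 21.65
ee_pos: [471.1, 200.3, 116.3]
orientation: [-2.48, -1.922, 0.01]
ft_force: [-12.4, 4.9, 9.6]
width: 26.6
grasp_force: 7.0
```

```bash
python3 s.py
```

```text
21.65 [471.1 200.3 116.3] yaw -14.45 F [-12.4   4.9   9.6] M [ 0.616  2.611 -0.109] tau6 0.044 w 26.6 7.0
```

Emit:
move_arm(
  rows=[
    [0,0.2,0,0,30],
    [0,0,0,0,30],
  ],
)

```text
t: 21.9
ee_pos: [471.2, 200.2, 116.2]
orientation: [-2.478, -1.92, 0.013]
ft_force: [-20.0, 7.4, 12.9]
width: 26.4
grasp_force: 10.5
```

```bash
python3 s.py
```

```text
21.9 [471.2 200.2 116.2] yaw -14.47 F [-20.    7.4  12.9] M [ 1.281  3.63  -0.189] tau6 -0.177 w 26.4 10.5
```

Emit:
move_arm(
  rows=[
    [0,0.2,0,0,30],
    [0,0,0,0,30],
  ],
)

```text
t: 22.15
ee_pos: [471.4, 200.1, 116.0]
orientation: [-2.477, -1.918, 0.017]
ft_force: [-25.6, 12.8, 16.6]
width: 26.7
grasp_force: 14.0
```

```bash
python3 s.py
```

```text
22.15 [471.4 200.1 116. ] yaw -14.51 F [-25.6  12.8  16.6] M [ 1.954  4.744 -0.232] tau6 -0.253 w 26.7 14.0
```

It is at the hard stop: the force climbs while the position stands still. Backing off, lifting clear and checking.

Emit:
move_arm(
  rows=[
    [0,-0.6,0,0,30],
    [0,-0.6,0,0,30],
    [0,0,0,0,30],
    [0,0,-2,0,30],
    [0,0,-3,0,30],
    [0,0,-4,0,30],
    [-3,0,-1,0,30],
    [-4,0,0,0,60],
    [-3,0,0,0,100],
    [0,0,0,0,100],
  ],
)

```text
t: 23.4
ee_pos: [442.2, 104.2, 216.9]
orientation: [2.486, 1.921, 0.001]
ft_force: [0.2, 0.3, -0.7]
width: 52.7
grasp_force: 0.0
```

```bash
python3 - <<'E'
from h import *
o=get_obs();print(np.round(o["ee_pos"],1),np.round(o["ft_force"],1))
cal=optics.calibration("wrist");im=optics.get_image("wrist");cv2.imwrite("pics/w6.png",im)
print(best(im,cal,(463,101)))
cv2.imwrite("pics/rect6.png",rect(im,cal,137,(460,130),75,4))
E
```

```text
[442.2 104.2 216.9] [ 0.2  0.3 -0.7]
((np.float64(86.10000000000001), np.float64(464.0), np.float64(103.0)), [(26.5, np.float64(28.1), np.float64(19.2)), (27.5, np.float64(27.3), np.float64(25.3)), (28.5, np.float64(27.7), np.float64(23.9)), (29.5, np.float64(27.2), np.float64(17.7))])
```

View pics/rect6.png

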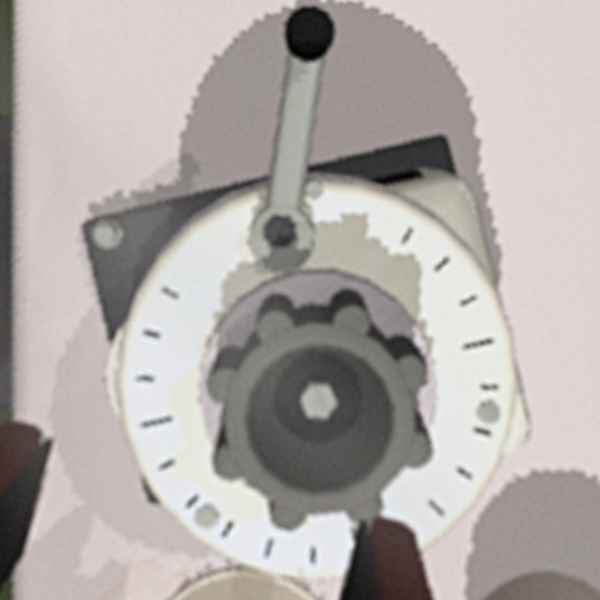

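The lever at (310,32)-(282,232) is over at its stop, the ring's phase is unchanged (27.5°), and the robot touches nothing. Handing in.

```bash
python3 -c "
from workcell import close_job
print(close_job())"
```

```text
the job is handed in; nothing more can be done
None
```

I turned the larger mill's ring clockwise until the discs touched (about 0.5 N·m), backed it off 75° (five clicks), swung the lock lever to its stop and handed the job in; the last picture showed the ring unmoved, and no verdict came back.

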